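# Park the rolling pin in the groove of the pastry board

### The job

Put the marble rolling pin away on its pastry board: turn the wooden keeper fully aside, along the back rail, roll the pin back across the board into the groove in front of the rail and let it settle there, then turn the keeper back over the pin, square across the groove, so that it cannot roll out. The marble is heavy and chips, so roll the pin gently on the board instead of lifting it or letting it run and bang; leave the bowl and the teaspoon where they are.

Things in the scene. Friction and masses are not known exactly. Their poses are not given: they have to be found in the camera images.
- pastry_board: fixed wooden board, 280 mm wide (y), 300 deep (x), flat top at z = 22 mm. Origin: middle of its underside; x to its back (away from the robot), y left, z up. A round-bottomed groove 9 mm deep runs along y over the whole width: front edge x = 76, middle x = 95 mm. Right behind it stands the rail, x = 120 to 146, top z = 64 mm. Pin axis: z = 46 mm on the flat top; x = 95, z = 37 mm in the groove
- groove (a point): middle of the bottom line of the board's groove (x = 95, y = 0, z = 13 mm in the board's frame); axes as the board's
- pin_centre (a point): centre of the loose marble rolling pin. Its y axis is the pin axis; the other axes turn as it rolls. Barrel 48 mm in diameter, straight for 104 mm, rounded shoulders to 143 mm; wooden handles 25 mm thick make it 200 mm long; about 0.7 kg. It starts on the flat top in front of the groove, up to 0.3 rad askew
- rolling_pin: the same rolling pin, its frame equal to pin_centre
- keeper (a joint): angle of the wooden turn-button (10 mm thick, 22 wide) on the rail: 0 = square across the groove, free end to the front; grows as the free end swings left (+y), stop at 1.57 = along the rail. Vertical screw at board x = 134, y = 0 mm; underside z = 66 mm: clears the seated pin (top 61), bars one on the flat top (70). Stays where left; 1.5 N at the knob turns it
- keeper_knob (a point): centre of the round wooden knob that stands upright on the keeper's free end: 16 mm in diameter, 26 mm high, from z = 76 to 102 mm of the board's frame (centre at 89 mm), its axis 48 mm from the keeper's screw
- pinch_bowl: small round white bowl, 84 mm wide and 38 mm high, left of the board; origin under its centre; leave it alone
- teaspoon: steel teaspoon, 130 mm long and 11 mm high, lying on the board along its front edge; origin at its underside; leave it alone

How it is judged (in metres and radians):
On the way, in this order (a step that is already met when the one before it is completed fails the run):
1. the keeper is turned aside, along the rail (value of joint keeper above 1.25 rad), for 0.2 s.
2. the pin has settled in the groove, keeper still aside (x of pin_centre in the frame of pastry_board between 0.088 and 0.102 m and z of pin_centre in the frame of pastry_board below 0.041 m and y of pin_centre in the frame of pastry_board between -0.055 and 0.055 m and angle between the y axis of pin_centre and the y axis of pastry_board, either way round below 0.08 rad and linear speed of rolling_pin below 0.02 m/s and angular speed of rolling_pin below 0.3 rad/s and value of joint keeper above 0.9 rad), for 0.3 s.
At the end, for the whole second after the job is handed in: The pin rests in the groove: its axis within 7 mm of the groove's middle, no more than 4 mm above its seated height, parallel to the groove within 0.08 rad and centred along it within 55 mm, at rest; the keeper lies across the groove within 0.25 rad (x of pin_centre in the frame of pastry_board between 0.088 and 0.102 m and z of pin_centre in the frame of pastry_board below 0.041 m and y of pin_centre in the frame of pastry_board between -0.055 and 0.055 m and angle between the y axis of pin_centre and the y axis of pastry_board, either way round below 0.08 rad and linear speed of rolling_pin below 0.02 m/s and angular speed of rolling_pin below 0.3 rad/s and value of joint keeper below 0.25 rad and velocity of joint keeper between -0.1 and 0.1 rad/s); the robot touches nothing.
It fails at once if the pin is lifted off the board (more than 20 mm) (z of pin_centre in the frame of pastry_board above 0.066 m).
It fails at once if the pin falls off the board's top or the worktop (height (world z) of pin_centre below 0.03 m).
It fails at once if the pin is let run or bangs (faster than 0.4 m/s) (linear speed of rolling_pin above 0.4 m/s).
It fails at once if the bowl or the teaspoon is disturbed (more than 30 mm) (distance of any of pinch_bowl, teaspoon from where it was at the start of the episode above 0.03 m).
It also fails if it takes over 64 s, if anything falls off the work surface, if the arm or the gripper's body presses on something with over 40 N, if the wrist force passes 120 N, or if a joint passes its speed limit or range.

### The arm

A 6-joint arm with a two-finger parallel gripper is mounted at the origin on a cart in front of the work surface, level with it; the furniture and walls round the work are solid. World frame = base frame: x ahead of the robot, y to its left, z up, the work surface at z = 0. Lengths are in mm, angles in rad, forces in N, time in s.
With the tool pointing down it reaches from about 425 to 950 mm from the base axis. Payload 3.5 kg.
Tool frame: the origin (TCP) lies at the very end of the fingers, on their centre line; the grasp point (between the pads) lies 19 mm behind it; z points along the fingers, x is the direction in which the jaws open and shut, and the axes are right-handed (so a half turn about z gives the same grasp; the last joint's range is limited). The gripper opens to 85 mm and grips with 20 to 120 N. Pads are 22 mm wide; open, the fingers measure 114 mm over their backs; the gripper's body (76 mm by 85 mm) begins 54 mm behind the grasp point. The pads swing forward as they close: fully open they stand 13 mm farther back than shut.
Start: joints at [-0.15, 0.286, 1.577, -0, 1.279, -0.15], TCP at [674.986, 0.032, 231.325] pointing down, gripper open.
Joint ranges: [-2.77, 2.77], [-0.9, 2.22], [0.21, 2.48], [-1.53, 4.67], [0.24, 2.81], [-2.84, 2.84]. Speed limits (rad/s): [2.79, 2.79, 3.14, 3.14, 3.14, 3.14].

### API

Orientations are given as a rotation vector (axis times angle).
In Python, from rig import status, optics, manip gives the robot as it stands.
- The arm moves only by the tool play_rows, never from a script. Its argument "increments" is a list of rows, each a list of 2 entries, a list of its own where there are three numbers: the shift along the tool's x, y, z in m, then the turn about the tool's z in rad. In form: [[[x, y, z], yaw], ...]. A call has 1 to 8 rows; each row shifts and turns the commanded pose from where the row before left it, along the tool's axes as they then stand; what a row does not reach is not made up. A row lasts 1/8 s, in which the tool goes at most 62.5 mm and 10.7 degrees, less where a joint would pass 70% of its speed; a pose out of reach is approached as far as the arm can. A call is refused whole if a number of a shift passes 0.0625 or a number of a turn 0.188, either way. A call with a gripper value outside its range is refused whole. "gripper" is the closure in counts, from 0 (fully open) to 255 (shut), set as the call begins (left out, the last holds). The fingers move at their own pace and stop on an object; "force" is the grip in N (left out, the last holds). Time passes only in rows, so rows that do not move let the fingers close. It gives the time, the measured TCP pose, the force and the opening at its end, in the units of the state.
- status.observe(): the state, without advancing time (a new reading comes with each control period).
- optics.get_image(name): name is "scene" or "side" or "wrist"; returns a dict with "frame" (480x640x3 uint8, red, green, blue), "range_z" (480x640 float32, mm along the optical axis (not along the pixel's ray), 0 where there is no reading), "fx", "fy", "cx", "cy" (pixels), "world_from_camera" (4x4, takes a point from camera to world coordinates); the wrist camera has in their place "tool_from_camera" (4x4, takes a point from camera to tool coordinates, whose origin is the TCP and whose axes are the tool frame's). Camera axes: x right, y up, looking along -z (the intrinsics and any distortion apply to the point x, -y, -z); pixel columns grow to the right and rows downward; lengths in mm; the calibration is good to about 2 mm. A picture is of the moment at which its call begins: read the wrist's pose just before it.
- manip.close_job(): hands the job in, once; it reports no verdict.
The state is a dict: "clock": time; "joint_positions": joint angles; "qd": joint speeds; "joint_efforts": joint torques, N m; "ee_pos": TCP position; "tool_rot": TCP orientation; "wrist_force": force on the tool from outside, world axes, zero at the start; "wrist_torque": the same for the moment, N m; "finger_gap": opening from 0.0 (shut) to 1.0 (fully open).
Only numpy, scipy, OpenCV 4.12 (cv2) and the standard library are available. Lean on these libraries where they do the work, as an engineer would, in place of code of your own. Each camera call takes 0.05 s, during which the arm holds its last target. There are 200 camera calls.

## Working session

There is one attempt and no reset: what is moved stays moved. The work goes in short steps, Python scripts to look and compute and a tool call to move; the robot and the scene stay as the last step left them, time stands still between calls to the robot, and variables do not carry over. Pictures are saved under pics/ and viewed, about 8 in all and at most 12, crops included, and the job is handed in when it is done.

Besides the shell and the picture viewer there is one more tool, called after "Emit:" as a command line: name --argument value ..., lists and objects as JSON in quotes. play_rows: Moves the arm, as the interface text tells. Its arguments: {"type":"object","properties":{"increments":{"type":"array","items":{"type":"array"}},"gripper":{"type":"number"},"force":{"type":"number"}},"required":["increments"]}

```bash
ls; mkdir -p pics; cat > h.py <<'E'
import numpy as np, cv2
from scipy.spatial.transform import Rotation as R
from rig import status, optics, manip
def cloud(n):
    s=status.observe(); im=optics.get_image(n); d=im["range_z"].astype(float)
    v,u=np.mgrid[0:480,0:640]
    P=np.stack([(u-im["cx"])/im["fx"]*d,-(v-im["cy"])/im["fy"]*d,-d],-1)
    if "world_from_camera" in im: T=np.array(im["world_from_camera"])
    else:
        W=np.eye(4);W[:3,:3]=R.from_rotvec(s["tool_rot"]).as_matrix();W[:3,3]=s["ee_pos"]
        T=W@np.array(im["tool_from_camera"])
    W=P@T[:3,:3].T+T[:3,3]; W[d==0]=np.nan
    return im,W
def save(im,f): cv2.imwrite("pics/"+f,im["frame"][:,:,::-1])
E
python3 - <<'E'
from h import *
print(status.observe())
for n in ["scene","side","wrist"]:
    im,W=cloud(n); save(im,n+"0.png"); np.savez("/tmp/"+n,W=W,f=im["frame"])
    print(n,{k:im[k] for k in im if k not in("frame","range_z")})
a=[cv2.imread(f"pics/{n}0.png") for n in("scene","side")]
cv2.imwrite("pics/ab.png",cv2.resize(np.vstack(a),(533,800))[:,:]) if 0 else None
E
```

```text
pics
{'clock': 0.0, 'joint_positions': array([-1.49993818e-01,  2.87186495e-01,  1.57820046e+00,  7.64629829e-06,
        1.27857930e+00, -1.50012630e-01]), 'qd': array([-0.00153907,  0.00131923, -0.00033702, -0.00075461, -0.00058985,
        0.0011223 ]), 'joint_efforts': array([-1.79628755e-04, -4.05981302e+01, -2.92628127e+01, -1.54224781e-04,
        5.81841552e-03,  3.74769741e-06]), 'ee_pos': array([6.74338143e+02, 1.35637526e-01, 2.29920581e+02]), 'tool_rot': array([-3.14122854e+00, -2.60724880e-05,  3.68443712e-03]), 'wrist_force': array([ 0.81556099,  0.17270026, -0.24670036]), 'wrist_torque': array([-0.01080441, -0.05570699,  0.05182931]), 'finger_gap': 1.0010415308991525}
scene {'fx': 572.0993928011626, 'fy': 572.0993928011626, 'cx': 321.57256318026293, 'cy': 241.4260217045408, 'world_from_camera': array([[ 9.04203875e-01,  2.25607284e-01, -3.62652320e-01,
         1.81470914e+02],
       [-4.27097513e-01,  4.81104224e-01, -7.65588950e-01,
        -4.07913077e+02],
       [ 1.75111908e-03,  8.47136399e-01,  5.31372614e-01,
         5.79049130e+02],
       [ 0.00000000e+00,
[... 303 characters left out ...]
6409874e-01,  7.69051403e-01,
         9.91726767e+02],
       [ 7.61382516e-03,  7.74706557e-01,  6.32275082e-01,
         6.32077290e+02],
       [ 0.00000000e+00,  0.00000000e+00,  0.00000000e+00,
         1.00000000e+00]])}
wrist {'fx': 332.32191592200866, 'fy': 332.32191592200866, 'cx': 320.77798805443643, 'cy': 238.65552390424875, 'tool_from_camera': array([[ 9.99999898e-01,  2.14684856e-04, -3.96209869e-04,
        -2.91950126e-01],
       [ 1.01309962e-04, -9.63822241e-01, -2.66545826e-01,
        -6.77862869e+01],
       [-4.39099236e-04,  2.66545759e-01, -9.63822165e-01,
        -1.43965131e+02],
       [ 0.00000000e+00,  0.00000000e+00,  0.00000000e+00,
         1.00000000e+00]])}
```

View images.

View pics/scene0.png

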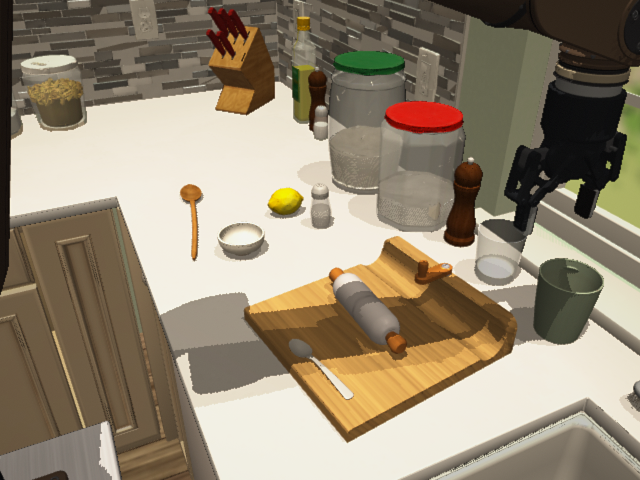

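View pics/wrist0.png

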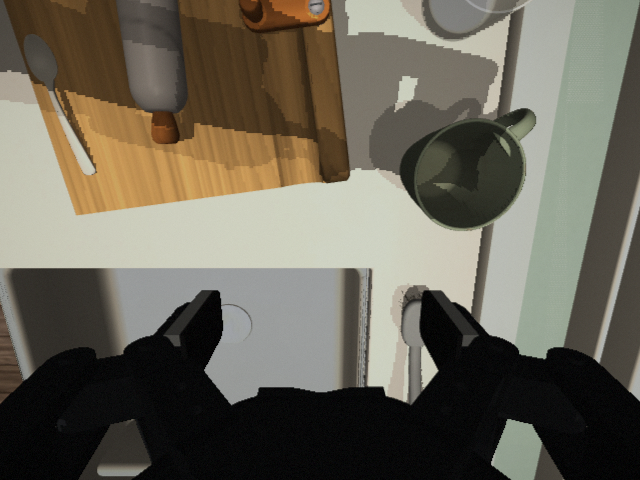

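View pics/side0.png

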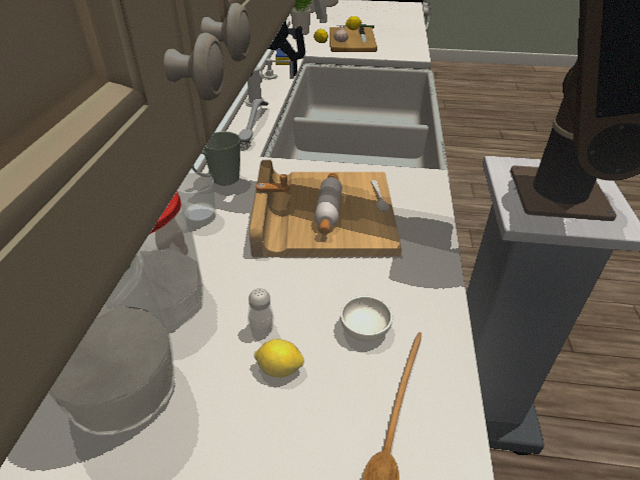

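```bash
cat > meas.py <<'E'
from h import *
def meas(n,W,f,board=None):
    hsv=cv2.cvtColor(f,cv2.COLOR_RGB2HSV).astype(int); H,S,V=[hsv[...,i] for i in range(3)]
    z=W[...,2]; reg=(W[...,0]>430)&(W[...,0]<950)&(W[...,1]>-100)&(W[...,1]<460)&(z>5)&(z<140)
    bm=reg&(abs(z-22)<5)&(S>70)&(H>10)&(H<26)
    p=W[bm][:,:2]
    print(n,"board rect",len(p)); 
    r=cv2.minAreaRect(p.astype(np.float32)); print(r,cv2.boxPoints(r).tolist())
    rm=reg&(abs(z-64)<4)&(H>10)&(S>70)
    p=W[rm][:,:2]
    if len(p)>30:
        r=cv2.minAreaRect(p.astype(np.float32)); print("rail",len(p),r, np.median(W[rm][:,2]))
    om=reg&(H<=11)&(S>165)&(V>50)
    nn,L,st,c=cv2.connectedComponentsWithStats(om.astype(np.uint8))
    for i in range(1,nn):
        if st[i,4]>40:
            q=W[L==i]; print("orange",st[i],q.mean(0).round(1),q.min(0).round(1),q.max(0).round(1))
            t=q[q[:,2]>96]
            if len(t)>5: print("  knobtop",len(t),t.mean(0).round(1))
    gm=reg&(S<70)&(z>32)&(z<80)
    nn,L,st,c=cv2.connectedComponentsWithStats(gm.astype(np.uint8))
    for i in range(1,nn):
        if st[i,4]>300:
            q=W[L==i]; print("grey",st[i],q.mean(0).round(1),q.min(0).round(1),q.max(0).round(1))
            u=np.linalg.svd((q-q.mean(0))[:,:2],full_matrices=False)[2][0]; print("  dir",u)
if __name__=="__main__":
    for n in ["scene","side","wrist"]:
        d=np.load(f"/tmp/{n}.npz"); meas(n,d["W"],d["f"])
E
python3 meas.py
```

```text
scene board rect 14633
((634.19775390625, 175.23109436035156), (478.56982421875, 301.2034912109375), 13.708333015441895) [[366.0394287109375, 264.8373107910156], [437.41845703125, -27.78630828857422], [902.3560791015625, 85.6248779296875], [830.97705078125, 378.2485046386719]]
rail 1445 ((654.7316284179688, 235.6019287109375), (320.5856628417969, 248.03518676757812), 62.28474807739258) 62.08488895669552
orange [450 212  23  20 168] [805.2 308.8  49.4] [792.2 297.   31.9] [825.4 328.2  69.7]
grey [475 183  41  32 730] [907.6 341.7  53.8] [894.5 321.5  32. ] [950.  384.5  79.8]
  dir [ 0.50633388 -0.86233752]
grey [ 378  184   76   34 1636] [760.3 394.6  56.2] [714.6 362.9  32. ] [842.2 459.4  80. ]
  dir [ 0.81977132 -0.57269101]
grey [480 223  45  20 593] [825.8 224.5  65.9] [783.3 182.1  44.4] [843.5 241.3  79.9]
  dir [ 0.70882248 -0.70538691]
grey [ 476  235   49   37 1064] [782.5 180.9  56.5] [762.5 161.7  32. ] [828.3 230.1  79.9]
  dir [ 0.70370708 -0.71049022]
grey [ 333  273   67   71 2334] [516.4 153.9  59.4] [499.8  95.6  32.3] [545.4 235.2  70.6]
  dir [ 0.04496291 -0.9989
[... 1459 characters left out ...]
(338.88934326171875, 141.60423278808594), 0.5591247081756592) 65.09489171986849
grey [ 116    0   72  113 6380] [533.9 142.8  64.7] [505.9  99.1  39.3] [551.4 189.2  73.3]
  dir [-0.02690534 -0.99963799]
grey [ 429    0   76   35 1299] [788.3 172.2  56.6] [769.4 163.9  32. ] [820.8 192.9  79.9]
  dir [ 0.9047868  -0.42586483]
grey [  483     0   149   303 19389] [906.   65.7  33.2] [ 836.6 -100.    32. ] [950.  193.9  79.5]
  dir [ 0.00873094 -0.99996188]
grey [ 421  127   83   91 3182] [815.5  41.7  57.3] [771.5   6.3  32. ] [832.2  84.   80. ]
  dir [-0.18426747 -0.98287614]
grey [402 132  31  70 382] [755.8  53.   60.6] [749.9  19.9  32.2] [774.5  80.3  79.9]
  dir [0.19592255 0.98061937]
```

Emit:
play_rows --increments '[[[-0.03, -0.03, 0], 0], [[-0.03, -0.03, 0], 0], [[-0.03, -0.03, 0], 0], [[0, -0.02, 0], 0], [[0, 0, 0], 0], [[0, 0, 0], 0]]'

```text
clock: 0.9
ee_pos: [585.8, 109.4, 231.3]
tool_rot: [3.141, -0.001, 0.0]
wrist_force: [0.3, -1.1, 0.2]
finger_gap: 1.001
```

```bash
python3 - <<'E'
from h import *
im,W=cloud("wrist"); save(im,"wrist1.png"); np.savez("/tmp/wrist",W=W,f=im["frame"])
print(status.observe()["ee_pos"])
E
python3 - <<'E'
import sys; sys.path.insert(0,".")
from meas import *
d=np.load("/tmp/wrist.npz"); meas("wrist",d["W"],d["f"])
E
```

```text
[585.76628558 109.19180978 231.22029572]
wrist board rect 44686
((632.6314697265625, 156.72787475585938), (304.50933837890625, 405.24627685546875), 89.99725341796875) [[430.00103759765625, 4.4829254150390625], [835.247314453125, 4.4634857177734375], [835.2619018554688, 308.97283935546875], [430.015625, 308.99224853515625]]
rail 7684 ((679.5557250976562, 164.57452392578125), (242.19419860839844, 356.7950134277344), 76.01658630371094) 65.1068042341729
grey [614   0  26  77 987] [868.2 274.5  32.8] [854.7 241.1  32. ] [885.1 303.4  35.8]
  dir [ 0.24486978 -0.96955598]
grey [ 556   65   73   95 4302] [830.7 207.5  58.6] [794.8 166.5  32. ] [842.5 240.6  80. ]
  dir [ 0.14319137 -0.98969502]
grey [ 228   68   58  162 7675] [529.3 175.2  66.3] [503.7  99.7  47.3] [550.7 242.3  73.4]
  dir [ 0.01632732 -0.9998667 ]
grey [ 507   71   58   90 1993] [772.4 200.3  58.1] [764.5 165.6  32. ] [797.6 238.3  80. ]
  dir [ 0.10222921 -0.99476087]
grey [ 544  129   96  253 7946] [899.4  60.7  34. ] [825.2 -97.7  32. ] [949.9 193.7  79.9]
  dir [ 0.23386981 -0.97226792]
grey [ 475  239   74   71 1538] [763.6  64.3  58.9] [749.4  19.1  32. ] [802.9  86.7  80. ]
  dir [-0.55736343 -0.83026864]
grey [ 506  257   73   69 3027] [816.8  30.4  58.9] [771.9   5.7  32.1] [831.9  77.   80. ]
  dir [0.53427499 0.84531073]
```

View pics/wrist1.png

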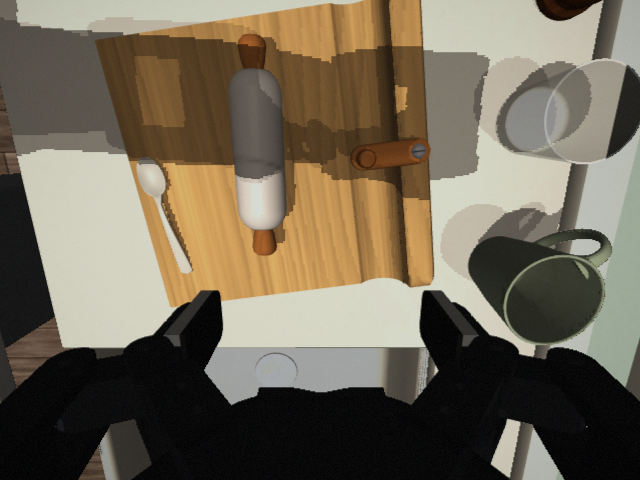

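```bash
cat > loc.py <<'E'
from h import *
from scipy.optimize import least_squares
def ray(im,u,v,z):
    s=status.observe(); 
    W=np.eye(4);W[:3,:3]=R.from_rotvec(s["tool_rot"]).as_matrix();W[:3,3]=s["ee_pos"]
    T=W@np.array(im["tool_from_camera"]) if "tool_from_camera" in im else np.array(im["world_from_camera"])
    d=T[:3,:3]@np.array([(u-im["cx"])/im["fx"],-(v-im["cy"])/im["fy"],-1]); o=T[:3,3]
    return (o+d*(z-o[2])/d[2]).round(1)
def pinfit(W,x,y,L=50,zmin=None):
    zmin=45 if zmin is None else zmin
    m=(abs(W[...,1]-y)<L)&(abs(W[...,0]-x)<40)&(W[...,2]>zmin)&(W[...,2]<80)
    q=W[m]
    def f(p):
        c=np.array([p[0],y,p[1]]);u=np.array([p[2],1,p[3]]);u/=np.linalg.norm(u)
        return np.linalg.norm(np.cross(q-c,u),axis=1)-24
    r=least_squares(f,[x,46,0,0],loss="soft_l1"); return r.x,np.sqrt(np.mean(r.fun**2)),len(q)
E
python3 - <<'E'
from loc import *
im,W=cloud("wrist")
m=((W[...,2]>58)&(W[...,2]<69)&(W[...,0]>670)&(W[...,0]<760)).astype(np.uint8); m[:, :370]=0;m[290:]=0
q=W[m>0]
y=q[:,1]; 
f=[];b=[]
for y0 in np.arange(20,300,5):
    s=q[(abs(y-y0)<2.5)]
    if len(s)>5: f.append((y0,s[:,0].min(),s[:,0].max(),np.median(s[:,2]),len(s)))
print(np.round(f,1).tolist())
for n,u,v,z in [("FL",97,40,22),("FR",172,306,22),("railBR",434,280,64),("railFR",409,284,64),("railBack top",420,0,64),("screw",420,151,76),("knob",366,158,102),("hL",252,36,46),("hR",264,254,46)]:
    print(n,ray(im,u,v,z))
print(pinfit(W,530,175))
E
```

```text
[[40.0, 675.8, 752.5, 60.0, 48.0], [45.0, 674.1, 752.0, 62.7, 97.0], [50.0, 673.6, 752.3, 64.4, 136.0], [55.0, 672.8, 754.4, 64.9, 139.0], [60.0, 671.9, 755.7, 65.0, 155.0], [65.0, 671.1, 758.7, 65.0, 174.0], [70.0, 670.9, 759.9, 64.9, 148.0], [75.0, 670.1, 695.2, 65.0, 133.0], [80.0, 670.0, 695.3, 65.3, 119.0], [85.0, 670.0, 694.6, 65.2, 125.0], [90.0, 670.2, 694.0, 65.2, 121.0], [95.0, 670.0, 694.0, 65.1, 117.0], [100.0, 670.4, 692.5, 65.3, 116.0], [105.0, 670.0, 692.0, 65.4, 114.0], [110.0, 670.3, 691.9, 65.0, 120.0], [115.0, 670.1, 689.8, 65.5, 110.0], [120.0, 670.4, 689.6, 65.2, 102.0], [125.0, 670.2, 689.4, 65.3, 101.0], [130.0, 670.0, 689.2, 65.3, 110.0], [135.0, 670.4, 687.2, 65.4, 98.0], [140.0, 670.3, 686.8, 65.2, 92.0], [145.0, 670.0, 686.6, 65.2, 102.0], [150.0, 670.1, 686.5, 65.3, 87.0], [155.0, 670.0, 684.8, 65.1, 90.0], [160.0, 670.4, 684.4, 65.3, 75.0], [165.0, 675.1, 684.0, 65.0, 32.0], [185.0, 670.1, 681.6, 64.9, 47.0], [190.0, 670.0, 680.2, 65.1, 65.0], [195.0, 670.0, 679.6, 65.0, 63.0], [200.0, 670.3, 679.6, 65.2, 59.0], [205.0, 670.0, 679.0, 65.2, 56.0], [210.0, 670.0, 677.5, 65.2, 49.0], [215.0, 670.0, 677.2, 65.4, 49.0], [220.0, 670.4, 676.7, 64.9, 42.0], [225.0, 670.0, 675.6, 65.3, 36.0], [230.0, 670.0, 675.3, 64.6, 33.0], [235.0, 670.0, 674.8, 64.3, 33.0], [240.0, 670.1, 673.3, 64.5, 22.0], [245.0, 670.2, 672.9, 64.6, 19.0], [250.0, 670.2, 672.7, 63.2, 14.0], [255.0, 670.1, 672.4, 63.6, 11.0], [260.0, 670.3, 670.7, 63.5, 6.0], [265.0, 670.2, 670.5, 62.8, 6.0]]
FL [374.1 274.4  22. ]
FR [411.6  -2.2  22. ]
railBR [699.4  47.5  64. ]
railFR [674.5  43.2  64. ]
railBack top [666.2 291.3  64. ]
screw [672.  173.2  76. ]
knob [621.7 168.1 102. ]
hL [525.3 270.7  46. ]
hR [526.4  69.3  46. ]
(array([ 5.25950746e+02,  4.72373094e+01, -1.54215009e-02, -2.70499961e-04]), np.float64(0.6154137522135263), 5920)
```

Emit:
play_rows --increments '[[[0, 0, 0], -0.188], [[0, 0, 0], -0.188], [[0, 0, 0], -0.188], [[0, 0, 0], -0.188], [[0, 0, 0], -0.188], [[0, 0, 0], -0.188], [[0, 0, 0], -0.188], [[0, 0, 0], -0.188]]'

```text
clock: 2.0
ee_pos: [585.5, 109.0, 231.2]
tool_rot: [-2.294, -2.147, 0.0]
wrist_force: [-0.5, 0.1, 0.0]
finger_gap: 1.003
```

Emit:
play_rows --increments '[[[0, 0, 0], -0.188], [[0.027, 0.023, 0.03], 0], [[0.026, 0.022, 0.03], 0], [[0, 0, 0.03], 0], [[0, 0, 0], 0], [[0, 0, 0], 0]]' --gripper 100 --force 30

```text
clock: 2.75
ee_pos: [624.4, 167.2, 142.5]
tool_rot: [2.089, 2.345, 0.002]
wrist_force: [0.5, -0.4, -0.7]
finger_gap: 0.609
```

```bash
python3 - <<'E'
from loc import *
im,W=cloud("wrist"); save(im,"wrist2.png"); s=status.observe();print(s["ee_pos"],R.from_rotvec(s["tool_rot"]).as_matrix().round(3).tolist(),s["finger_gap"],s["joint_positions"])
E
```

```text
[624.74297295 167.35685318 143.27161185] [[-0.115, 0.993, 0.003], [0.993, 0.115, 0.0], [-0.0, 0.003, -1.0]] 0.605675901814809 [ 1.05110200e-01  3.04956534e-01  1.72122211e+00 -5.72418125e-05
  1.11243031e+00 -1.58139988e+00]
```

View pics/wrist2.png

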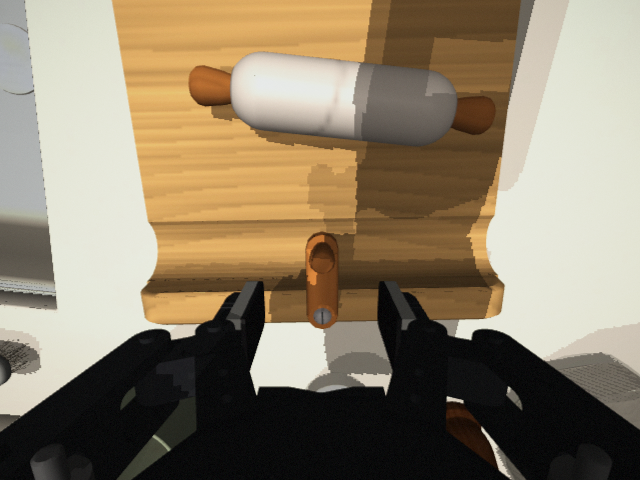

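```bash
python3 - <<'E'
from loc import *
im,W=cloud("wrist")
print(ray(im,322,258,102),ray(im,322,316,76),W[258,322],W[316,322])
f=im["frame"];h=cv2.cvtColor(f,cv2.COLOR_RGB2HSV)
z=W[...,2];m=(z>97)&(z<108)&(abs(W[...,0]-624)<30)&(abs(W[...,1]-167)<30);m[290:]=0
q=W[m];print(len(q),q.mean(0),q.min(0),q.max(0))
E
```

```text
[620.4 168.  102. ] [672.3 174.2  76. ] [619.79206279 167.82463539 103.11146045] [nan nan nan]
515 [620.93767296 167.5949634  101.80061094] [614.39742425 160.15669455  97.01116772] [629.30298266 175.38509877 104.88885806]
```

Emit:
play_rows --increments '[[[0, -0.003, 0.03], 0], [[0, 0, 0.03], 0], [[0, 0, 0], 0], [[0, 0, 0], 0]]'

```text
clock: 3.35
ee_pos: [621.9, 167.5, 83.6]
tool_rot: [2.087, 2.345, 0.004]
wrist_force: [0.1, -0.0, 1.8]
finger_gap: 0.608
```

Emit:
play_rows --increments '[[[0, 0, 0], 0], [[0, 0, 0], 0], [[0, 0, 0], 0], [[0, 0, 0], 0], [[0, 0, 0], 0]]' --gripper 255 --force 30

```text
clock: 3.98
ee_pos: [621.3, 167.6, 82.8]
tool_rot: [2.087, 2.346, 0.002]
wrist_force: [-1.4, -0.9, 6.1]
finger_gap: 0.17
```

Emit:
play_rows --increments '[[[0.007, 0.0005, 0], 0], [[0.007, 0.0015, 0], 0], [[0.007, 0.0025, 0], 0], [[0.006, 0.004, 0], 0], [[0.0055, 0.0045, 0], 0], [[0.005, 0.005, 0], 0], [[0.004, 0.006, 0], 0], [[0, 0, 0], 0]]' --force 20

```text
clock: 4.97
ee_pos: [640.4, 210.6, 82.5]
tool_rot: [2.087, 2.345, -0.001]
wrist_force: [-0.6, -3.1, 4.8]
finger_gap: 0.174
```

Emit:
play_rows --increments '[[[0.003, 0.0065, 0], 0], [[0.002, 0.007, 0], 0], [[0.001, 0.007, 0], 0], [[0, 0.001, 0], 0], [[0, 0, 0], 0]]'

```text
clock: 5.6
ee_pos: [660.6, 220.0, 82.4]
tool_rot: [2.088, 2.347, 0.001]
wrist_force: [-1.7, -1.1, 5.2]
finger_gap: 0.173
```

Emit:
play_rows --increments '[[[0, 0, 0], 0], [[0, 0, 0], 0], [[0, 0, -0.03], 0], [[0, 0, -0.04], 0], [[0, 0, -0.04], 0], [[0, 0, 0], 0]]' --gripper 110

```text
clock: 6.35
ee_pos: [662.5, 220.6, 196.2]
tool_rot: [2.084, 2.343, 0.011]
wrist_force: [-0.3, -0.5, -0.2]
finger_gap: 0.57
```

```bash
python3 - <<'E'
from loc import *
im,W=cloud("wrist"); save(im,"wrist3.png"); s=status.observe();print(s["ee_pos"],s["finger_gap"])
print(pinfit(W,526,170))
E
```

```text
[661.03850733 220.27503806 193.07031179] 0.5690477454603631
(array([ 5.26153574e+02,  4.72298494e+01, -1.52936240e-02,  6.33632687e-04]), np.float64(0.6286626871868398), 9587)
```

View pics/wrist3.png

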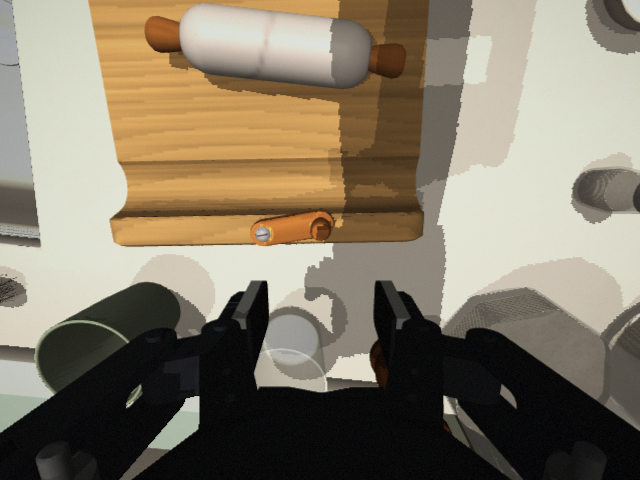

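Emit:
play_rows --increments '[[[0, 0, 0], 0.188], [[0, 0, 0], 0.188], [[0, 0, 0], 0.188], [[0, 0, 0], 0.188], [[0, 0, 0], 0.188], [[0, 0, 0], 0.188], [[0, 0, 0], 0.188], [[0, 0, 0], 0.188]]' --gripper 0

```text
clock: 7.4
ee_pos: [658.8, 219.8, 187.9]
tool_rot: [3.128, 0.284, -0.008]
wrist_force: [-0.5, 0.4, 0.1]
finger_gap: 0.999
```

Emit:
play_rows --increments '[[[0, 0, 0], 0.166], [[-0.034, 0.012, 0], 0], [[-0.034, 0.012, 0], 0], [[-0.034, 0.012, 0], 0], [[-0.034, 0.012, 0], 0], [[0, 0, 0], 0], [[0, 0, 0], 0]]'

```text
clock: 8.28
ee_pos: [525.2, 169.2, 190.2]
tool_rot: [3.141, 0.034, -0.002]
wrist_force: [0.3, -0.0, 0.0]
finger_gap: 0.997
```

```bash
python3 - <<'E'
from loc import *
im,W=cloud("wrist"); s=status.observe();print(s["ee_pos"],R.from_rotvec(s["tool_rot"]).as_matrix()[:,0].round(3),s["finger_gap"])
im,W=cloud("scene")
print(pinfit(W,526,170))
f=W[(W[...,2]>175)&(W[...,2]<230)&(abs(W[...,0]-526)<80)&(abs(W[...,1]-170)<30)]
print(len(f), f.min(0),f.max(0))
E
```

```text
[525.71753393 169.24969601 190.61842378] [ 1.     0.021 -0.001] 0.9971457949298722
(array([ 5.25822017e+02,  4.42456364e+01, -1.67054878e-02,  8.06550568e-04]), np.float64(0.9051498556941309), 1462)
524 [467.5036811  155.53378319 201.30327466] [581.99829689 182.43375621 229.96518972]
```

Emit:
play_rows --increments '[[[0, 0, 0.04], 0], [[0, 0, 0.04], 0], [[0, 0, 0.04], 0], [[0, 0, 0.025], 0], [[0, 0, 0.012], 0], [[0, 0, 0], 0], [[0, 0, 0], 0]]'

```text
clock: 9.25
ee_pos: [526.6, 169.3, 35.6]
tool_rot: [-3.141, -0.034, -0.004]
wrist_force: [0.5, -0.7, 0.5]
finger_gap: 0.998
```

Emit:
play_rows --increments '[[[0, 0, 0], 0], [[0, 0, 0], 0], [[0, 0, 0], 0], [[0, 0, 0], 0], [[0, 0, 0], 0]]' --gripper 115 --force 20

```text
clock: 9.88
ee_pos: [526.3, 169.2, 35.4]
tool_rot: [-3.141, -0.034, -0.004]
wrist_force: [0.7, 0.4, 5.4]
finger_gap: 0.553
```

Emit:
play_rows --increments '[[[0, 0, 0], -0.028], [[0, 0, 0], -0.028], [[0, 0, 0], -0.028], [[0, 0, 0], -0.028], [[0, 0, 0], 0], [[0, 0, 0], 0]]'

```text
clock: 10.62
ee_pos: [526.1, 169.3, 35.4]
tool_rot: [-3.134, -0.209, -0.003]
wrist_force: [-0.4, 1.4, 4.9]
finger_gap: 0.551
```

Emit:
play_rows --increments '[[[0, 0, 0], 0], [[0, 0, 0], 0], [[0, 0, 0], 0]]' --gripper 98

```text
clock: 11.0
ee_pos: [524.5, 169.0, 33.6]
tool_rot: [3.135, 0.21, -0.003]
wrist_force: [0.0, 0.2, 0.2]
finger_gap: 0.617
```

```bash
python3 - <<'E'
from loc import *
im,W=cloud("side"); s=status.observe();print(s["ee_pos"],R.from_rotvec(s["tool_rot"]).as_matrix()[:,0].round(3),s["finger_gap"])
print(pinfit(W,526,170))
im,W=cloud("scene"); save(im,"scene4.png")
print(pinfit(W,526,170))
E
```

```text
[524.69277553 169.06629575  33.76384829] [ 0.991  0.133 -0.001] 0.6213356759014838
(array([ 5.25171161e+02,  4.57789767e+01, -1.27652124e-01,  2.27302409e-03]), np.float64(6.383309143717587), 745)
(array([ 5.27543734e+02,  4.58158839e+01, -5.47030322e-02,  4.08888785e-02]), np.float64(7.569287399936842), 1298)
```

View pics/scene4.png

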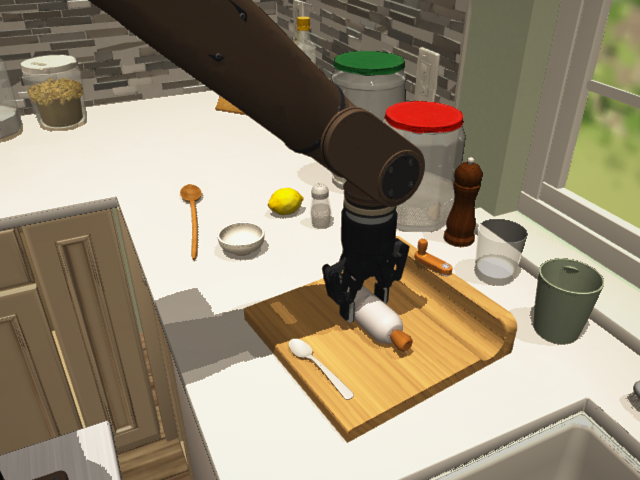

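Emit:
play_rows --increments '[[[0.004, 0, 0], 0], [[0.006, 0, 0], 0], [[0.006, 0, 0], 0], [[0.006, 0, 0], 0], [[0.006, 0, 0], 0], [[0.006, 0, 0], 0], [[0.006, 0, 0], 0], [[0.006, 0, 0], 0]]'

```text
clock: 12.1
ee_pos: [571.2, 175.3, 34.3]
tool_rot: [3.135, 0.21, -0.0]
wrist_force: [0.2, -0.2, 0.2]
finger_gap: 0.618
```

Emit:
play_rows --increments '[[[0.006, 0, 0], 0], [[0.006, 0, 0], 0], [[0.006, 0, 0], 0], [[0.004, 0, 0], 0], [[0.002, 0, 0], 0], [[0, 0, 0], 0], [[0, 0, 0], 0]]'

```text
clock: 12.98
ee_pos: [594.4, 178.4, 34.2]
tool_rot: [-3.135, -0.21, 0.0]
wrist_force: [0.4, 0.6, 0.5]
finger_gap: 0.615
```

```bash
python3 - <<'E'
from loc import *
s=status.observe();print(s["ee_pos"],s["wrist_force"],s["finger_gap"])
p=s["ee_pos"][:2]-[538.5,156];c,q=np.cos(.133),np.sin(.133);print("board",p@[c,q],p@[-q,c])
im,W=cloud("scene"); save(im,"scene5.png")
im,W=cloud("side"); 
x,y=s["ee_pos"][:2]
B=np.stack([(W[...,0]-538.5)*c+(W[...,1]-156)*q,-(W[...,0]-538.5)*q+(W[...,1]-156)*c,W[...,2]],-1)
m=(B[...,0]>20)&(B[...,0]<110)&(B[...,1]>32)&(B[...,1]<75)&(B[...,2]>50)&(B[...,2]<80)
t=B[m]; hi=t[t[:,2]>68.5]; print(len(t),"crest",hi.mean(0),t[:,2].max())
m=(abs(B[...,1]-15)<14)&(B[...,2]>25)&(B[...,2]<90)&(B[...,0]>20)&(B[...,0]<160)
for z0 in range(30,90,6):
    t=B[m&(abs(B[...,2]-z0)<3)]; print(z0,len(t),t[:,0].min().round(1) if len(t) else 0,t[:,0].max().round(1) if len(t) else 0)
E
```

```text
[594.44648251 178.42374948  34.23351541] [0.43717528 0.55071926 0.46870474] 0.6145259493492072
board 58.42596678372009 14.806750195244849
291 crest [60.06832907 51.55173824 69.45631936] 71.77888691776991
30 12 115.7 119.1
36 4 118.6 119.4
42 13 23.3 119.0
48 38 21.2 96.9
54 42 21.2 119.3
60 66 21.2 145.2
66 129 21.2 143.5
72 70 21.2 140.7
78 50 21.2 140.9
84 41 21.1 113.2
```

View pics/scene5.png

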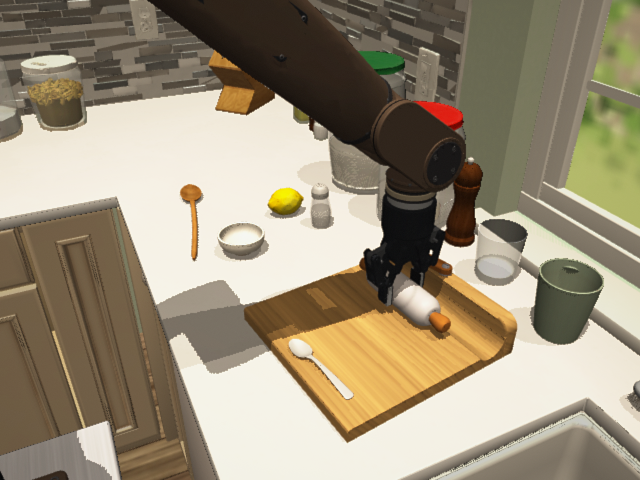

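Emit:
play_rows --increments '[[[0.003, 0, 0], 0], [[0.003, 0, 0], 0], [[0.002, 0, 0], 0], [[0.002, 0, 0], 0], [[0.002, 0, 0], 0], [[0.002, 0, 0], 0], [[0.002, 0, 0], 0], [[0, 0, 0], 0]]'

```text
clock: 14.08
ee_pos: [610.8, 180.6, 34.4]
tool_rot: [-3.135, -0.209, -0.001]
wrist_force: [-1.0, -0.1, -0.4]
finger_gap: 0.617
```

Emit:
play_rows --increments '[[[0.001, 0, 0], 0], [[0.001, 0, 0], 0], [[0, 0, 0], 0], [[0, 0, 0], 0]]'

```text
clock: 14.58
ee_pos: [612.5, 180.8, 34.3]
tool_rot: [-3.135, -0.209, -0.0]
wrist_force: [0.5, 0.1, 0.8]
finger_gap: 0.621
```

```bash
cat > chk.py <<'E'
from loc import *
s=status.observe();print(s["ee_pos"].round(1),s["wrist_force"].round(1),s["finger_gap"])
c,q=np.cos(.133),np.sin(.133);p=s["ee_pos"][:2]-[538.5,156];print("board",p@[c,q],p@[-q,c])
for n in("side","scene"):
    im,W=cloud(n)
    B=np.stack([(W[...,0]-538.5)*c+(W[...,1]-156)*q,-(W[...,0]-538.5)*q+(W[...,1]-156)*c,W[...,2]],-1)
    for lo,hi in((32,70),(-40,-5)):
        m=(B[...,0]>20)&(B[...,0]<112)&(B[...,1]>lo)&(B[...,1]<hi)&(B[...,2]>40)&(B[...,2]<76)
        t=B[m]
        if len(t)<60: continue
        S=cv2.cvtColor(im["frame"],cv2.COLOR_RGB2HSV)[...,1][m]; t=t[S<90]
        if len(t)<60: continue
        r=least_squares(lambda a:np.hypot(t[:,0]-a[0],t[:,2]-a[1])-24,[p@[c,q],44],loss="soft_l1")
        print(n,lo,len(t),"axis x,z",r.x.round(1),"rms",np.sqrt(np.mean(r.fun**2)).round(2))
E
python3 chk.py
```

```text
[612.5 180.8  34.3] [0.5 0.1 0.8] 0.6210618793060138
board 76.60533252857077 14.811641550938038
side 32 248 axis x,z [75.8 45.1] rms 0.81
side -40 162 axis x,z [75.5 45.2] rms 0.79
scene -40 569 axis x,z [77.2 43.9] rms 1.03
```

Emit:
play_rows --increments '[[[0.001, 0, 0], 0], [[0.001, 0, 0], 0], [[0, 0, 0], 0], [[0, 0, 0], 0]]'

```text
clock: 15.18
ee_pos: [614.0, 181.3, 34.2]
tool_rot: [-3.134, -0.21, 0.002]
wrist_force: [-2.7, -0.5, 1.7]
finger_gap: 0.615
```

```bash
python3 chk.py
```

```text
[614.  181.3  34.2] [-2.7 -0.5  1.7] 0.6154218036308402
board 78.1966334994499 15.013564486541975
side 32 257 axis x,z [79.9 44.3] rms 0.81
side -40 168 axis x,z [79.7 44.4] rms 0.85
scene -40 561 axis x,z [79.8 43.5] rms 1.09
```

Emit:
play_rows --increments '[[[0, 0, -0.003], 0], [[0, 0, -0.003], 0], [[0, 0, -0.003], 0], [[0, 0, -0.002], 0], [[0, 0, -0.002], 0], [[0, 0, -0.002], 0], [[0, 0, -0.001], 0], [[0, 0, 0], 0]]'

```text
clock: 16.27
ee_pos: [614.9, 181.2, 50.7]
tool_rot: [-3.135, -0.21, -0.002]
wrist_force: [1.2, -0.1, 0.1]
finger_gap: 0.618
```

```bash
python3 chk.py
```

```text
[614.9 181.2  50.7] [ 1.2 -0.1  0.1] 0.6176034983982981
board 79.04175038221037 14.819862436924506
side 32 253 axis x,z [83.2 43.3] rms 0.82
side -40 184 axis x,z [83.  43.5] rms 0.8
scene 32 133 axis x,z [83.1 42. ] rms 0.9
scene -40 560 axis x,z [82.9 42.4] rms 1.04
```

Held by the finger as it descends; keep raising slowly.

Emit:
play_rows --increments '[[[0, 0, -0.001], 0], [[0, 0, -0.001], 0], [[0, 0, -0.001], 0], [[0, 0, -0.001], 0], [[0, 0, -0.001], 0], [[0, 0, -0.001], 0], [[0, 0, -0.001], 0], [[0, 0, -0.001], 0]]'

```text
clock: 17.38
ee_pos: [614.0, 181.1, 58.0]
tool_rot: [3.135, 0.21, -0.002]
wrist_force: [0.9, 0.1, 0.6]
finger_gap: 0.613
```

Emit:
play_rows --increments '[[[0, 0, -0.001], 0], [[0, 0, -0.001], 0], [[0, 0, -0.001], 0], [[0, 0, -0.001], 0], [[0, 0, -0.002], 0], [[0, 0, -0.002], 0], [[0, 0, -0.002], 0], [[0, 0, 0], 0]]'

```text
clock: 18.38
ee_pos: [614.7, 181.1, 68.7]
tool_rot: [-3.135, -0.21, -0.001]
wrist_force: [0.9, -0.2, -0.2]
finger_gap: 0.62
```

```bash
python3 chk.py
```

```text
[614.7 181.1  68.7] [ 0.9 -0.2 -0.2] 0.6198653548317806
board 78.82998316655694 14.80974582882617
side 32 232 axis x,z [93.5 36.4] rms 0.97
side -40 150 axis x,z [94.  36.4] rms 0.89
scene 32 147 axis x,z [93.5 35.1] rms 0.88
scene -40 490 axis x,z [93.9 35.3] rms 1.08
```

Emit:
play_rows --increments '[[[0, 0, -0.04], 0], [[0, 0, -0.04], 0], [[0, 0, -0.04], -0.188], [[0, 0, 0], -0.188], [[0, 0, 0], -0.188], [[0, 0, 0], -0.188], [[0, 0, 0], -0.188], [[0, 0, 0], -0.188]]' --gripper 110

```text
clock: 19.48
ee_pos: [614.3, 181.1, 188.1]
tool_rot: [-2.534, -1.857, 0.0]
wrist_force: [0.1, -0.4, 0.7]
finger_gap: 0.57
```

Emit:
play_rows --increments '[[[0, 0, 0], -0.188], [[0, 0, 0], -0.188], [[0, 0, 0], -0.06], [[0.011, 0.017, 0], 0], [[0.011, 0.017, 0], 0], [[0.011, 0.017, 0], 0], [[0, 0, 0], 0], [[0, 0, 0], 0]]'

```text
clock: 20.48
ee_pos: [660.5, 219.8, 187.9]
tool_rot: [-2.081, -2.353, 0.002]
wrist_force: [-0.2, -0.7, -0.0]
finger_gap: 0.568
```

```bash
python3 - <<'E'
from loc import *
s=status.observe();print(s["ee_pos"].round(1),R.from_rotvec(s["tool_rot"]).as_matrix()[:,0].round(3),s["finger_gap"])
im,W=cloud("wrist"); save(im,"wrist6.png")
z=W[...,2];m=(z>97)&(z<108)&(abs(W[...,0]-661)<30)&(abs(W[...,1]-220)<30);m[270:]=0
q=W[m];print(len(q),q.mean(0),q.min(0),q.max(0))
E
```

```text
[660.5 219.8 187.9] [-0.122  0.992 -0.   ] 0.5675218248958583
351 [656.29946945 219.79864849 101.87515175] [649.60713503 212.36153002  97.23832001] [664.76521759 227.45129744 104.55162827]
```

View pics/wrist6.png

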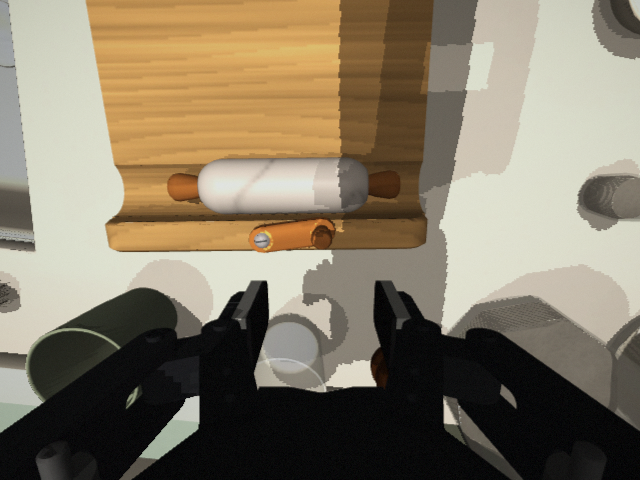

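Emit:
play_rows --increments '[[[0, -0.003, 0.035], 0], [[0, 0, 0.035], 0], [[0, 0, 0.025], 0], [[0, 0, 0.01], 0], [[0, 0, 0], 0], [[0, 0, 0], 0]]'

```text
clock: 21.28
ee_pos: [659.0, 219.8, 85.2]
tool_rot: [2.08, 2.352, 0.003]
wrist_force: [0.5, 0.1, 0.6]
finger_gap: 0.565
```

Emit:
play_rows --increments '[[[0, 0, 0], 0], [[0, 0, 0], 0], [[0, 0, 0], 0], [[0, 0, 0], 0], [[0, 0, 0], 0]]' --gripper 255 --force 20

```text
clock: 21.9
ee_pos: [658.6, 219.9, 84.4]
tool_rot: [2.08, 2.353, 0.002]
wrist_force: [-0.3, 0.1, 5.2]
finger_gap: 0.173
```

Emit:
play_rows --increments '[[[-0.001, -0.007, 0], 0], [[-0.002, -0.007, 0], 0], [[-0.0035, -0.0065, 0], 0], [[-0.004, -0.006, 0], 0], [[-0.005, -0.005, 0], 0], [[-0.006, -0.0045, 0], 0], [[0, 0, 0], 0]]'

```text
clock: 22.78
ee_pos: [622.5, 195.3, 84.1]
tool_rot: [-2.077, -2.349, 0.002]
wrist_force: [-3.5, 5.9, 9.3]
finger_gap: 0.174
```

Emit:
play_rows --increments '[[[-0.0065, -0.0035, 0], 0], [[-0.007, -0.002, 0], 0], [[-0.007, -0.0015, 0], 0], [[-0.0055, -0.0005, 0], 0], [[0, 0, 0], 0], [[0, 0, 0], 0]]'

```text
clock: 23.52
ee_pos: [616.3, 168.1, 83.2]
tool_rot: [-2.074, -2.347, 0.011]
wrist_force: [-8.8, 4.5, 11.5]
finger_gap: 0.177
```

Emit:
play_rows --increments '[[[0, 0.003, 0], 0], [[0, 0.002, 0], 0], [[0, 0, 0], 0]]'

```text
clock: 23.9
ee_pos: [616.8, 167.3, 83.0]
tool_rot: [-2.069, -2.341, 0.03]
wrist_force: [-20.3, -0.9, 20.3]
finger_gap: 0.171
```

Emit:
play_rows --increments '[[[0, 0, 0], 0], [[0, 0, 0], 0], [[0, 0, 0], 0], [[0, 0, -0.03], 0], [[0, 0, -0.04], 0], [[0, 0, -0.04], 0], [[0, 0, 0], 0], [[0, 0, 0], 0]]' --gripper 110

```text
clock: 24.9
ee_pos: [625.0, 167.7, 192.0]
tool_rot: [-2.08, -2.352, 0.002]
wrist_force: [0.4, 0.5, -0.6]
finger_gap: 0.568
```

```bash
python3 - <<'E'
from loc import *
s=status.observe();print(s["ee_pos"].round(1),s["finger_gap"])
im,W=cloud("wrist"); save(im,"wrist7.png")
z=W[...,2];m=(z>97)&(z<108)&(abs(W[...,0]-621)<30)&(abs(W[...,1]-167)<30);m[300:]=0
q=W[m];print(len(q),q.mean(0),q.min(0),q.max(0))
E
python3 chk.py
```

```text
[625.  167.7 192. ] 0.567900622606808
340 [621.14628034 168.02892926 101.85219681] [614.42109545 160.49288604  97.13553625] [629.72840446 175.94955864 104.5628285 ]
[624.6 167.6 191.1] [ 0.   0.5 -1.1] 0.5662586474502355
board 86.86613716475951 0.1263023739628064
side 32 228 axis x,z [93.7 36.4] rms 0.84
scene 32 436 axis x,z [93.7 35.2] rms 1.11
scene -40 487 axis x,z [93.8 35.2] rms 1.07
```

View pics/wrist7.png

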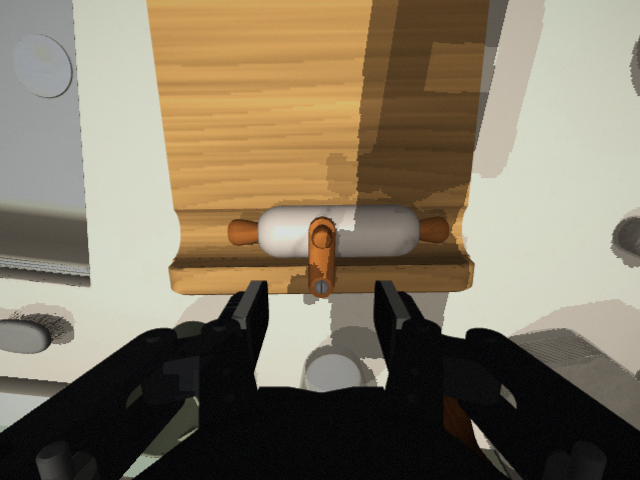

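```bash
python3 -c "
from rig import status,manip
s=status.observe();print(s['clock'],abs(s['qd']).max(),s['wrist_force']);print(manip.close_job())"
```

```text
25.05 0.004293585194908755 [ 0.23644931 -0.41392654  0.25860775]
the job is handed in; nothing more can be done
None
```

The pin is in the groove with the keeper turned back over it, and the job was handed in at about 25 s. I don't know the verdict, as none is reported.

**What I did**
- I turned the keeper aside by its knob, to an estimated 1.47 rad; it needs more than 1.25.
- I held the pin lightly, squared it with the board, then rolled it back between loose fingers. The rear finger braked it over the groove's edge by rising slowly.
- I turned the keeper back over the pin, let go and drew the arm clear.

**Last checks**
- **Pin:** its axis was at about x = 94 mm in the board's frame and z = 35–36 mm, about 1 mm below the nominal seated height and within camera error. Both ends were parallel within 1 mm.
- **Keeper:** the knob was back within about 0.5 mm of where it started, square across the groove (about 0 rad).
- **Robot:** the gripper was about 90 mm above the knob, and the wrist force read near zero.

**What was not clean or not checked**
- **Force on the knob:** at the end of the return turn the gripped knob pushed the wrist to about 20 N along x and along z. It vanished on release, and nothing had shifted.
- **Bowl and teaspoon:** I did not measure them at the end. They were in place in the last scene view, just before the pin was seated, and the arm did not go near them after that.
- **Pin speed:** I did not measure how fast the pin dropped into the groove. I estimated about 0.26–0.3 m/s at most, against the 0.4 m/s limit.

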